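# Find the steel bushing

## Robot

A 6-joint arm with a two-finger parallel gripper is mounted at the origin on the work surface. World frame = base frame: x ahead of the robot, y to its left, z up, the work surface at z = 0. Lengths are in mm, angles in rad, forces in N, time in s.
With the tool pointing down it reaches from about 300 to 875 mm from the base axis. Payload 6.4 kg.
Tool frame: the origin (TCP) lies between the finger pads; the fingertips stand 14 mm ahead of it and the grasp point (between the pads) lies 5 mm behind it (ctrl.nose_length is the distance from the TCP to the fingertips, in mm); z points along the fingers, x is the direction in which the jaws open and shut, and the axes are right-handed (so a half turn about z gives the same grasp; the last joint's range is limited). The gripper opens to 88 mm and grips with 3 to 60 N. Pads are 18 mm wide; open, the fingers measure 123 mm over their backs; the gripper's body (75 mm by 187 mm) begins 45 mm behind the grasp point.
Start: joints at [-1.341, 0.181, 1.607, -0, 1.354, -0.206], TCP at [242.745, -521.264, 252.714] pointing down, gripper open.
Joint ranges: [-2.99, 2.99], [-0.89, 2.07], [0.3, 2.58], [-1.14, 4.28], [0, 2.63], [-3.12, 3.12]. Speed limits (rad/s): [2.57, 2.57, 3.01, 3.14, 3.14, 3.14].

## Interface

Orientations are given as a unit quaternion [x, y, z, w].
In Python, from bench import ctrl gives the robot as it stands.
- The arm moves only by the tool drive_tool, never from a script. Its argument "series" is one flat list of numbers, 7 for each row, row after row: the shift along the world's x, y, z in mm, then the turn, a rotation vector about the world's x, y, z in rad, then the finger opening in mm, from 0 to 88.1. In form: [dx, dy, dz, rx, ry, rz, hand, dx, dy, dz, rx, ry, rz, hand, ...]. A call has 1 to 20 rows; each row shifts and turns the commanded pose from where the row before left it; what a row does not reach is not made up. A row lasts 1/10 s, in which the tool goes at most 50 mm and 8.59 degrees, less where a joint would pass 70% of its speed; a pose out of reach is approached as far as the arm can. A call with a gripper value outside its range is refused whole. The fingers move at their own pace and stop on an object; "force" is the grip in N (left out, the last holds). Time passes only in rows, so rows that do not move let the fingers close. It gives the time, the measured TCP pose, the force and the opening at its end, in the units of the state.
- ctrl.sense(): the state, without advancing time (a new reading comes with each control period).
- ctrl.camera(name): name is "scene" or "side" or "wrist"; returns the picture (480x640x3 uint8, blue, green, red); there is no depth.
- ctrl.camera_model(name): a dict with "fovy" (degrees; the focal length in pixels is half the picture's height over the tangent of half this angle, whatever the lens; pixels are square), "cx", "cy" (the principal point, pixels), "T" (4x4, takes a point from camera to world coordinates). Camera axes: x right, y up, looking along -z (the intrinsics and any distortion apply to the point x, -y, -z); pixel columns grow to the right and rows downward; lengths in mm; the calibration is good to about 2 mm. A picture is of the moment at which its call begins: read the wrist's pose just before it. camera_model takes no time and is no camera call; for the wrist camera it gives the pose at the moment of the call.
- ctrl.close_job(): hands the job in, once; it reports no verdict.
The state is a dict: "clock": time; "qpos": joint angles; "joint_vel": joint speeds; "joint_efforts": joint torques, N m; "eef_pos": TCP position; "ee_rot": TCP orientation; "wrist_force": force on the tool from outside, world axes, zero at the start; "ft_torque": the same for the moment, N m; "finger_gap": opening from 0.0 (shut) to 1.0 (fully open).
Only numpy, scipy, OpenCV 4.12 (cv2) and the standard library are available. Lean on these libraries where they do the work, as an engineer would, in place of code of your own. Each camera call takes 0.05 s, during which the arm holds its last target. There are 200 camera calls.

## Task

Swing the clamp bar on the plywood jig block fully open by its red knob, until it stands square across the row of the two look-alike bushings. Lift each bushing clear of its socket in turn to feel its weight, putting the lighter one back down in a socket and letting go of it, then take the heavier one, the steel bushing, and finish while holding it still and upright in the gripper over the middle of the round green pad, about 10 cm above it. Keep both bushings upright all along, leave the clamp bar open, and do not disturb the other things on the bench.

Things in the scene. Friction and masses are not known exactly. Their poses are not given: they have to be found in the camera images.
- block: Fixed plywood jig block, 110 mm (its x) by 190 mm (its y) by 35 mm tall; origin: centre of its underside on the bench. Two round sockets, 40 mm wide and 15 mm deep with a small chamfer, lie on its y axis at y = +60 mm and y = -60 mm. A post with the clamp bar's hinge (a vertical axis) stands at its centre.
- seat_left (a point): Centre of the floor of the socket at the block's y = +60 mm, 20 mm above the bench; a seated bushing has its origin within 2 mm of it.
- seat_right (a point): Centre of the floor of the socket at the block's y = -60 mm, 20 mm above the bench; a seated bushing has its origin within 2 mm of it.
- clamp_bar (a joint): Angle (rad) of the flat aluminium bar about the vertical axis at the block's centre, counter-clockwise from above; stop at 1.6. Near 0 (start 0 to 0.12) it lies along the block's y axis, knob end at +y, 3 mm over both bushings and holds them in; it opens towards the block's -x and is fully open over 1.35, across the row between the bushings. It stays where left.
- clamp_knob (a point): Middle of the red knob, the bar's handle, 118.5 mm above the bench and 85 mm from the hinge axis: upright cylinder 22 mm in diameter, from 101 to 136 mm above the bench; about 1 N moves it. The bar under it is 20 mm wide, from 93 to 101 mm above the bench, and reaches 96 mm from the axis at this end, 61 mm at the other.
- bushing_p: One of two look-alike dark bushings: upright cylinder 36 mm in diameter, 70 mm tall, two thin bright bands; origin: centre of its underside, z along its axis. It stands in either socket, 55 mm of it above the block. One is steel (0.45 to 0.58 kg), the other aluminium (0.17 to 0.23 kg). Fingers have room along the block's x, on both sides of the row.
- bushing_q: One of two look-alike dark bushings: upright cylinder 36 mm in diameter, 70 mm tall, two thin bright bands; origin: centre of its underside, z along its axis. It stands in either socket, 55 mm of it above the block. One is steel (0.45 to 0.58 kg), the other aluminium (0.17 to 0.23 kg). Fingers have room along the block's x, on both sides of the row.
- pad: Fixed round green hand-over pad, 100 mm in diameter, 4 mm thick, flat on the bench; origin: centre of its underside. The bushing is held over its middle.
- glue_jar: Bystander: jar 64 mm in diameter, 100 mm tall; origin: centre of its underside.
- screwdriver: Bystander: yellow-handled screwdriver lying on the bench along its x axis.
- tape_roll: Bystander: yellow ring 90 mm in diameter, 24 mm tall, flat on the bench; origin: centre of its underside.
- offcut: Bystander: wood offcut 60 x 110 x 30 mm; origin: centre of its underside.
- mallet: Bystander: small mallet lying on the bench, along its x axis.
- pencil_cup: Bystander: empty blue cup 72 mm in diameter, 90 mm tall; origin: centre of its underside.
Things that resemble listed ones, but are neither listed nor needed, are in the scene too. Leave any orange or purple look-alike of the bushing_p alone.

How it is judged:
By the outcome, as a careful person would: the job done as asked, in the order asked, and still so for the second after the job is handed in, while the arm keeps its last pose, push and grip.
It also fails if it takes over 72 s, if anything falls off the work surface, if the arm or the gripper's body presses on something with over 40 N, if the wrist force passes 120 N, or if a joint passes its speed limit or range.

## Working session

There is one attempt and no reset: what is moved stays moved. The work goes in short steps, Python scripts to look and compute and a tool call to move; the robot and the scene stay as the last step left them, time stands still between calls to the robot, and variables do not carry over. Pictures are saved under pics/ and viewed, about 8 in all and at most 12, crops included, and the job is handed in when it is done.

Besides the shell and the picture viewer there is one more tool, called after "Emit:" as name(argument=value, ...), one argument or row to a line, values as JSON. drive_tool: Moves the arm, as the interface text tells. Its arguments: {"type":"object","properties":{"series":{"type":"array"},"force":{"type":"number"}},"required":["series"]}

```bash
mkdir -p pics; ls; python3 - <<'E'
from bench import ctrl
import cv2,numpy as np
for n in ["scene","side"]:
    m=ctrl.camera_model(n); print(n,{k:(np.round(v,4).tolist() if k=="T" else v) for k,v in m.items()})
    cv2.imwrite(f"pics/{n}0.png",ctrl.camera(n))
print(ctrl.sense())
E
```

```text
pics
scene {'fovy': 46.72639357872957, 'cx': 306.97462862353234, 'cy': 236.89715431942608, 'T': [[0.6672, -0.4272, 0.6102, 1520.0746], [0.7446, 0.4073, -0.5288, -785.0732], [-0.0226, 0.8072, 0.5899, 972.9441], [0.0, 0.0, 0.0, 1.0]]}
side {'fovy': 53.736124691798395, 'cx': 315.9352346694343, 'cy': 236.58346299504313, 'T': [[-0.9035, 0.3193, -0.2859, 310.5346], [-0.4283, -0.6493, 0.6285, 668.7884], [0.015, 0.6903, 0.7234, 870.9059], [0.0, 0.0, 0.0, 1.0]]}
{'clock': 0.1, 'qpos': array([-1.34131277e+00,  1.81432876e-01,  1.60788995e+00,  2.69383837e-05,
        1.35382687e+00, -2.06276739e-01]), 'joint_vel': array([ 0.00042051, -0.00177551, -0.00355751, -0.00026167, -0.0006252 ,
        0.00073679]), 'joint_efforts': array([ 1.57870352e-03, -4.34821057e+01, -3.42693293e+01,  7.04510207e-02,
        3.40708473e-02, -5.35509344e-05]), 'eef_pos': array([ 242.63603956, -520.79328161,  251.92800485]), 'ee_rot': array([ 8.43235919e-01, -5.37543095e-01, -5.47655522e-04, -5.53477816e-04]), 'wrist_force': array([ 0.27793018, -0.29023715, -0.4868702 ]), 'ft_torque': array([-0.02342074,  0.04999649, -0.01465633]), 'finger_gap': 0.9994249758866461}
```

View pics/scene0.png

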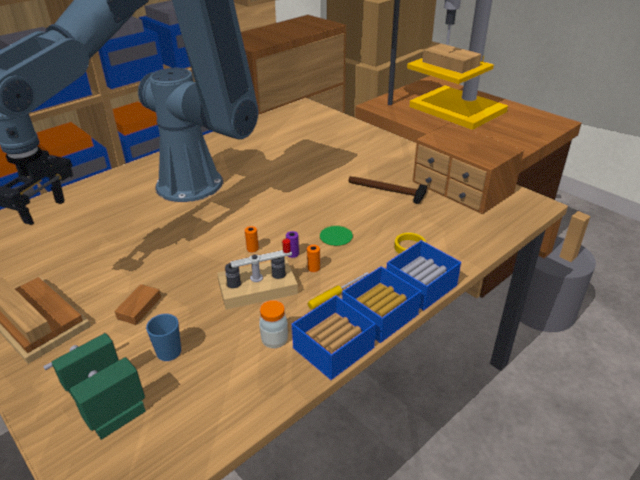

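View pics/side0.png

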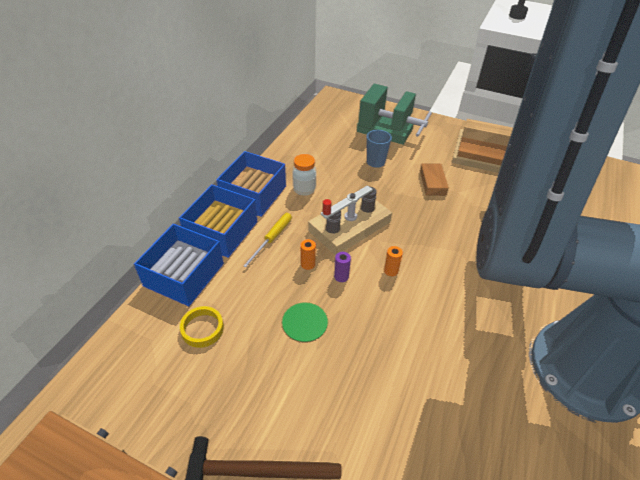

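Scene view: the block is at about (258,285), with the red knob at (287,245), bushings at (233,275) and (278,268), and the pad at (336,236). In the side view the knob is at (327,207), bushings at (333,222) and (368,202), and the pad at (305,322). Orange and purple decoys stand nearby. Next I'll triangulate from zoomed crops.

```bash
cat > h.py <<'E'
import cv2,numpy as np
from bench import ctrl
def ray(m,u,v):
    f=240/np.tan(np.radians(m["fovy"])/2); T=np.array(m["T"])
    d=T[:3,:3]@np.array([(u-m["cx"])/f,-(v-m["cy"])/f,-1.0]); return T[:3,3],d/np.linalg.norm(d)
def atz(m,u,v,z):
    o,d=ray(m,u,v); return o+d*(z-o[2])/d[2]
def proj(m,p):
    f=240/np.tan(np.radians(m["fovy"])/2); T=np.array(m["T"]); c=T[:3,:3].T@(np.array(p)-T[:3,3])
    return m["cx"]+f*c[0]/-c[2], m["cy"]-f*c[1]/-c[2]
def blobs(img,lo,hi,mina=15):
    mk=cv2.inRange(cv2.cvtColor(img,cv2.COLOR_BGR2HSV),lo,hi)
    n,l,s,c=cv2.connectedComponentsWithStats(mk)
    return [(np.round(c[i],1).tolist(),s[i].tolist()) for i in range(1,n) if s[i,4]>=mina]
E
python3 - <<'E'
from h import *
ims=[]
for n,(x,y) in {"scene":(210,220),"side":(290,170)}.items():
    im=cv2.imread(f"pics/{n}0.png"); m=ctrl.camera_model(n)
    for nm,lo,hi,z,a in [("pad",(50,120,40),(75,255,255),4,150),("red",(0,180,80),(3,255,255),118.5,15),("red2",(175,150,80),(180,255,255),118.5,15)]:
        for c,s in blobs(im,lo,hi,a): print(n,nm,c,s,np.round(atz(m,*c,z),1))
    ims.append(cv2.resize(im[y:y+100,x:x+110],None,fx=3.6,fy=5*0.72,interpolation=cv2.INTER_CUBIC))
cv2.imwrite("pics/crop.png",np.hstack(ims))
E
```

```text
scene pad [335.7, 235.3] [320, 226, 33, 20, 506] [570.4 150.6   4. ]
scene red [285.7, 245.5] [283, 239, 7, 14, 69] [626.3 -83.3 118.5]
side pad [304.5, 321.8] [282, 303, 45, 38, 1342] [566.4 156.2   4. ]
side red [326.7, 204.3] [323, 200, 8, 14, 58] [630.1 -90.8 118.5]
```

View pics/crop.png

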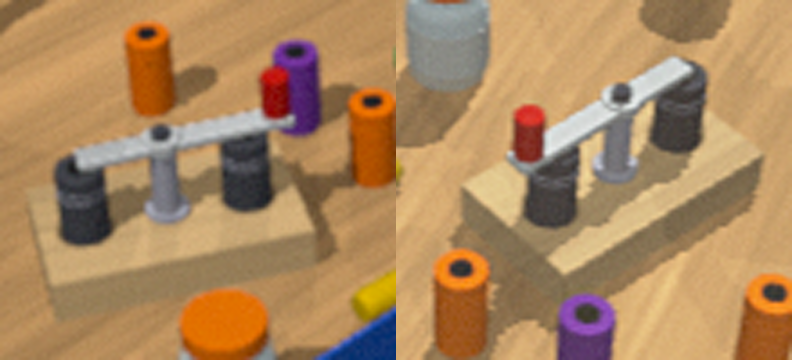

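Crop: the knob end points towards the purple decoy. In the scene view the post cap is at about (254,257). Triangulating the main points.

```bash
python3 - <<'E'
from h import *
ms,md=ctrl.camera_model("scene"),ctrl.camera_model("side")
S=lambda x,y:(210+x/3.6,220+y/3.6); D=lambda x,y:(290+(x-396)/3.6,170+y/3.6)
def tri(a,b):
    o1,d1=ray(ms,*a);o2,d2=ray(md,*b); A=np.c_[d1,-d2]; t=np.linalg.lstsq(A,o2-o1,rcond=None)[0]
    p,q=o1+t[0]*d1,o2+t[1]*d2; return np.round((p+q)/2,1),round(np.linalg.norm(p-q),1)
for n,a,b in [("knobtop",(275,73),(529,112)),("cap",(160,130),(620,90)),("orangeA top",(148,33),(773,292)),("purple top",(295,50),(587,314)),("orangeB top",(372,100),(460,268)),("postbase",(167,212),(615,170)),("jarlid",(224,305),(447,-12))]:
    print(n,*tri(S(*a),D(*b)))
print("corner R", atz(ms,*S(315,232),35),"corner L front",atz(ms,*S(50,283),35), "back left", atz(ms,*S(30,195),35))
print("side corners",atz(md,*D(462,190),35),atz(md,*D(560,275),35),atz(md,*D(763,158),35))
E
```

```text
knobtop [627.5 -82.5 135.8] 2.4
cap [ 593.3 -160.2  107. ] 0.8
orangeA top [447.3 -64.6  69.2] 2.3
purple top [545.4   4.   69.5] 1.0
orangeB top [633.7   3.9  69.6] 1.0
postbase [ 592.2 -160.9   31.3] 1.7
jarlid [ 754.  -228.7   91.6] 6.9
corner R [686.80650924 -99.59207618  35.        ] corner L front [ 600.96432884 -268.67582955   35.        ] back left [ 512.36673702 -224.51007215   35.        ]
side corners [678.54176146 -92.28340374  35.        ] [584.86213958 -48.86340014  35.        ] [ 500.39453803 -216.22270083   35.        ]
```

Heights check out: knob top 136, decoys 70, block length 190. The block's y axis is at about 63.1°, the hinge at about (593,-160), and the pad at about (568,153). I'll move above the block for a wrist view.

Emit:
drive_tool(
  series=[17.5,19,3,0,0,0.033,88,17.5,19,3,0,0,0.033,88,17.5,19,3,0,0,0.033,88,17.5,19,3,0,0,0.033,88,17.5,19,3,0,0,0.033,88,17.5,19,3,0,0,0.033,88,17.5,19,3,0,0,0.033,88,17.5,19,3,0,0,0.033,88,17.5,19,3,0,0,0.033,88,17.5,19,3,0,0,0.033,88,17.5,19,3,0,0,0.033,88,17.5,19,3,0,0,0.033,88,17.5,19,3,0,0,0.033,88,17.5,19,3,0,0,0.033,88,17.5,19,3,0,0,0.033,88,17.5,19,3,0,0,0.033,88,17.5,19,3,0,0,0.033,88,17.5,19,3,0,0,0.034,88,17.5,19,3,0,0,0.034,88,17.5,19,3,0,0,0.034,88],
  force=20,
)

```text
clock: 2.1
eef_pos: [593.2, -140.3, 312.3]
ee_rot: [0.972, -0.233, -0.001, -0.0]
wrist_force: [0.4, -0.6, 0.4]
finger_gap: 1.0
```

Emit:
drive_tool(
  series=[0,0,0,0,0,0,88,0,0,0,0,0,0,88,0,0,0,0,0,0,88],
)

```text
clock: 2.4
eef_pos: [592.1, -141.9, 312.2]
ee_rot: [0.972, -0.234, -0.001, 0.0]
wrist_force: [0.6, -0.3, -0.1]
finger_gap: 0.997
```

```bash
python3 - <<'E'
from h import *
import json
s=ctrl.sense(); m=ctrl.camera_model("wrist"); im=ctrl.camera("wrist"); cv2.imwrite("pics/w0.png",im)
json.dump({k:(np.array(v).tolist()) for k,v in m.items()},open("w0.json","w"))
print({k:np.round(v,3) for k,v in s.items()}); print(np.round(m["T"],3),m["fovy"],m["cx"],m["cy"])
for n,p in {"knob":(627.5,-83.5,136),"cap":(593,-160.3,107),"L":(620,-107,90),"R":(565.7,-214,90)}.items(): print(n,np.round(proj(m,p),1))
for c,s in blobs(im,(0,180,60),(3,255,255),100)+blobs(im,(175,150,60),(180,255,255),100): print(c,s,atz(m,*c,136))
E
```

```text
{'clock': np.float64(2.4), 'qpos': array([-0.43 ,  0.214,  1.448, -0.   ,  1.481,  0.043]), 'joint_vel': array([-0.009, -0.004,  0.001,  0.002, -0.001, -0.001]), 'joint_efforts': array([ 5.6400e-01, -4.6460e+01, -3.5831e+01,  1.0900e-01,  1.2000e-02,
       -1.0000e-03]), 'eef_pos': array([ 592.066, -141.865,  312.185]), 'ee_rot': array([ 0.972, -0.234, -0.001,  0.   ]), 'wrist_force': array([ 0.565, -0.261, -0.138]), 'ft_torque': array([-0.049, -0.051,  0.045]), 'finger_gap': np.float64(0.997)}
[[ 8.90000e-01  4.37000e-01  1.29000e-01  6.23972e+02]
 [-4.55000e-01  8.54000e-01  2.52000e-01 -7.74460e+01]
 [-0.00000e+00 -2.83000e-01  9.59000e-01  4.44685e+02]
 [ 0.00000e+00  0.00000e+00  0.00000e+00  1.00000e+00]] 58.139790193298175 316.12259996177 236.4242013342455
knob [324.8 114.9]
cap [328.8 222.6]
L [328.5 145.5]
R [327.9 283.7]
[321.2, 115.9] [307, 101, 30, 31, 687] [625.00559558 -82.94950635 136.        ]
```

View pics/w0.png

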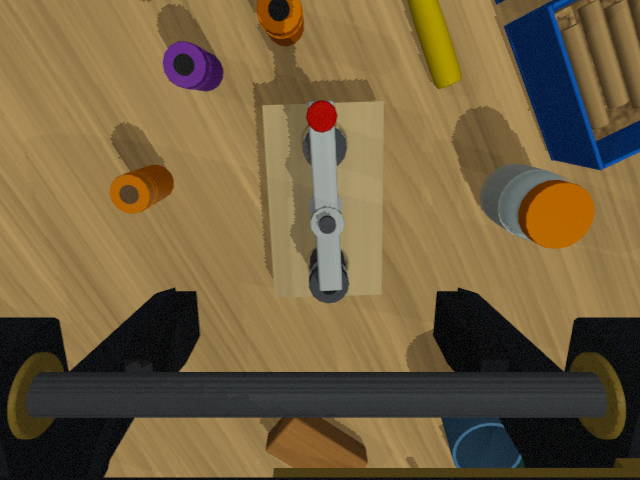

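Wrist view: knob at (321,116), cap (327,223), bushing tops (325,147) and (328,282), matching the predictions within about 4 px. I'll go down over the knob with the jaws along the block's x axis.

Emit:
drive_tool(
  series=[8.3,14.6,-20,0,0,0,60,8.3,14.6,-20,0,0,0,60,8.3,14.6,-20,0,0,0,60,8.3,14.6,-20,0,0,0,60,0,0,-25,0,0,0,60,0,0,-25,0,0,0,60,0,0,-25,0,0,0,60,0,0,-20,0,0,0,60,0,0,-11,0,0,0,60,0,0,-5,0,0,0,60,0,0,0,0,0,0,60,0,0,0,0,0,0,15,0,0,0,0,0,0,15,0,0,0,0,0,0,15,0,0,0,0,0,0,15,0,0,0,0,0,0,15,0,0,0,0,0,0,15,0,0,0,0,0,0,15],
  force=15,
)

```text
clock: 4.25
eef_pos: [626.1, -82.9, 122.0]
ee_rot: [0.972, -0.234, 0.0, 0.0]
wrist_force: [-0.8, 0.5, 2.2]
finger_gap: 0.242
```

```bash
python3 - <<'E'
from math import *
cx,cy,r=592,-160.5,85; a0=radians(63.1)+.06
# start at measured angle, n rows
n=22; tot=1.50-.06
P=[(cx+r*cos(a0+tot*i/n),cy+r*sin(a0+tot*i/n)) for i in range(n+1)]
print(P[0],P[-1]); print(tot/n)
for p,q in zip(P,P[1:]): print([round(q[0]-p[0],1),round(q[1]-p[1],1),0,0,0,round(tot/n,4),15],end=",")
E
```

```text
(625.8423095535321, -82.52758126053222) (519.1074340362928, -116.7773076397782)
0.06545454545454545
[-5.2, 2.0, 0, 0, 0, 0.0655, 15],[-5.3, 1.7, 0, 0, 0, 0.0655, 15],[-5.4, 1.4, 0, 0, 0, 0.0655, 15],[-5.5, 1.0, 0, 0, 0, 0.0655, 15],[-5.5, 0.6, 0, 0, 0, 0.0655, 15],[-5.6, 0.3, 0, 0, 0, 0.0655, 15],[-5.6, -0.1, 0, 0, 0, 0.0655, 15],[-5.5, -0.5, 0, 0, 0, 0.0655, 15],[-5.5, -0.8, 0, 0, 0, 0.0655, 15],[-5.4, -1.2, 0, 0, 0, 0.0655, 15],[-5.3, -1.5, 0, 0, 0, 0.0655, 15],[-5.2, -1.9, 0, 0, 0, 0.0655, 15],[-5.1, -2.2, 0, 0, 0, 0.0655, 15],[-4.9, -2.5, 0, 0, 0, 0.0655, 15],[-4.8, -2.9, 0, 0, 0, 0.0655, 15],[-4.6, -3.2, 0, 0, 0, 0.0655, 15],[-4.4, -3.5, 0, 0, 0, 0.0655, 15],[-4.1, -3.7, 0, 0, 0, 0.0655, 15],[-3.9, -4.0, 0, 0, 0, 0.0655, 15],[-3.6, -4.2, 0, 0, 0, 0.0655, 15],[-3.3, -4.5, 0, 0, 0, 0.0655, 15],[-3.0, -4.7, 0, 0, 0, 0.0655, 15],
```

Gripped (gap about 21 mm). Now the arc.

Emit:
drive_tool(
  series=[-5.2,2.0,0,0,0,0.0655,15,-5.3,1.7,0,0,0,0.0655,15,-5.4,1.4,0,0,0,0.0655,15,-5.5,1.0,0,0,0,0.0655,15,-5.5,0.6,0,0,0,0.0655,15,-5.6,0.3,0,0,0,0.0655,15,-5.6,-0.1,0,0,0,0.0655,15,-5.5,-0.5,0,0,0,0.0655,15,-5.5,-0.8,0,0,0,0.0655,15,-5.4,-1.2,0,0,0,0.0655,15,-5.3,-1.5,0,0,0,0.0655,15,-5.2,-1.9,0,0,0,0.0655,15],
)

```text
clock: 5.45
eef_pos: [561.1, -81.6, 122.0]
ee_rot: [0.987, 0.158, 0.0, -0.0]
wrist_force: [-0.1, 0.6, 0.9]
finger_gap: 0.241
```

Emit:
drive_tool(
  series=[-5.1,-2.2,0,0,0,0.0655,15,-4.9,-2.5,0,0,0,0.0655,15,-4.8,-2.9,0,0,0,0.0655,15,-4.6,-3.2,0,0,0,0.0655,15,-4.4,-3.5,0,0,0,0.0655,15,-4.1,-3.7,0,0,0,0.0655,15,-3.9,-4.0,0,0,0,0.0655,15,-3.6,-4.2,0,0,0,0.0655,15,-3.3,-4.5,0,0,0,0.0655,15,-3.0,-4.7,0,0,0,0.0655,15,0,0,0,0,0,0,15,0,0,0,0,0,0,15],
)

```text
clock: 6.65
eef_pos: [519.2, -117.2, 121.9]
ee_rot: [0.885, 0.465, -0.0, -0.0]
wrist_force: [-3.0, 1.4, 5.0]
finger_gap: 0.242
```

Emit:
drive_tool(
  series=[-1.4,-2.5,0,0,0,0.035,15,-1.4,-2.5,0,0,0,0.035,15,0,0,0,0,0,0,15,0,0,0,0,0,0,15],
)

```text
clock: 7.05
eef_pos: [516.5, -122.1, 121.9]
ee_rot: [0.868, 0.496, -0.0, -0.0]
wrist_force: [-3.6, 1.3, 4.8]
finger_gap: 0.243
```

Emit:
drive_tool(
  series=[0,0,0,0,0,0,50,0,0,0,0,0,0,50,0,0,0,0,0,0,50,0,0,0,0,0,0,50,0,0,20,0,0,0,60,0,0,30,0,0,0,88,0,0,30,0,0,0,88,0,0,40,0,0,0,88],
)

```text
clock: 7.85
eef_pos: [515.5, -121.9, 241.4]
ee_rot: [0.868, 0.496, -0.001, -0.001]
wrist_force: [0.1, -0.2, 0.3]
finger_gap: 0.907
```

Emit:
drive_tool(
  series=[6.3,-1.7,5.9,0,0,-0.1257,88,6.3,-1.7,5.9,0,0,-0.1257,88,6.3,-1.7,5.9,0,0,-0.1257,88,6.3,-1.7,5.9,0,0,-0.1257,88,6.3,-1.7,5.9,0,0,-0.1257,88,6.3,-1.7,5.9,0,0,-0.1257,88,6.3,-1.7,5.9,0,0,-0.1257,88,6.3,-1.7,5.9,0,0,-0.1257,88,6.3,-1.7,5.9,0,0,-0.1257,88,6.3,-1.7,5.9,0,0,-0.1257,88,6.3,-1.7,5.9,0,0,-0.1257,88,6.3,-1.7,5.9,0,0,-0.1257,88,0,0,0,0,0,0,88,0,0,0,0,0,0,88,0,0,0,0,0,0,88],
)

```text
clock: 9.35
eef_pos: [591.6, -142.5, 311.9]
ee_rot: [0.973, -0.231, -0.001, -0.0]
wrist_force: [0.2, -0.6, -0.1]
finger_gap: 0.999
```

```bash
python3 - <<'E'
from h import *
s=ctrl.sense(); m=ctrl.camera_model("wrist"); im=ctrl.camera("wrist")
print(s["eef_pos"],s["ee_rot"])
for c,st in blobs(im,(0,180,60),(3,255,255),100): print("knob",c,st,atz(m,*c,136))
g=cv2.medianBlur(im[80:330,240:400],3)
mk=cv2.inRange(cv2.cvtColor(g,cv2.COLOR_BGR2HSV),(0,0,0),(180,130,75))
n,l,st,c=cv2.connectedComponentsWithStats(mk)
for i in range(1,n):
    if st[i,4]>150: print("dark",c[i]+[240,80],st[i],atz(m,*(c[i]+[240,80]),90))
v=cv2.resize(im[80:330,200:440],None,fx=2.2,fy=2.2); cv2.imwrite("pics/w1.png",v)
for n,p in {"L":(617.5,-105.7,90),"R":(566,-213,90)}.items(): print(n,(np.array(proj(m,p))-[200,80])*2.2)
E
```

```text
[ 591.60120602 -142.49097872  311.90001512] [ 9.72862473e-01 -2.31383550e-01 -5.05992287e-04 -7.55786340e-05]
dark [324.78225256 144.80955631] [  64   42   43   46 1465] [ 616.94872086 -105.46247797   90.        ]
dark [326.7300885  223.19469027] [ 79 135  16  18 226] [ 589.40163082 -164.62263535   90.        ]
dark [327.19448947 273.06050783] [  69  164   39   58 1851] [ 569.69881456 -205.326269     90.        ]
L [276.15809184 142.48094783]
R [280.04787169 444.57631626]
```

View pics/w1.png

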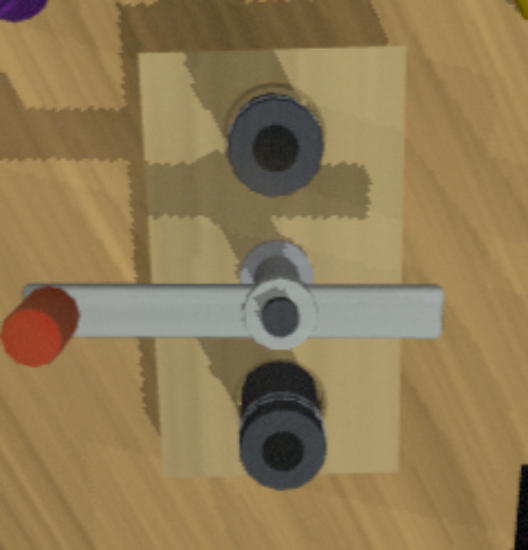

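Wrist view 2: the bar lies square across the row. Bushing tops are at crop (276,146) and (283,450), so L≈(617,-107) and R≈(566,-215), 120 mm apart as they should be. Descending on L.

Emit:
drive_tool(
  series=[6.4,8.9,-20,0,0,0,88,6.4,8.9,-20,0,0,0,88,6.4,8.9,-20,0,0,0,88,6.4,8.9,-20,0,0,0,88,0,0,-28,0,0,0,70,0,0,-28,0,0,0,70,0,0,-28,0,0,0,70,0,0,-25,0,0,0,70,0,0,-23,0,0,0,70,0,0,-17,0,0,0,70,0,0,-12,0,0,0,70,0,0,-6,0,0,0,70,0,0,0,0,0,0,70,0,0,0,0,0,0,25,0,0,0,0,0,0,25,0,0,0,0,0,0,25,0,0,0,0,0,0,25,0,0,0,0,0,0,25,0,0,0,0,0,0,25,0,0,0,0,0,0,25],
  force=30,
)

```text
clock: 11.4
eef_pos: [617.8, -107.1, 65.9]
ee_rot: [0.973, -0.233, 0.0, 0.0]
wrist_force: [-0.8, -0.4, 3.9]
finger_gap: 0.396
```

Emit:
drive_tool(
  series=[0,0,3,0,0,0,25,0,0,6,0,0,0,25,0,0,10,0,0,0,25,0,0,12,0,0,0,25,0,0,9,0,0,0,25,0,0,0,0,0,0,25,0,0,0,0,0,0,25,0,0,0,0,0,0,25,0,0,0,0,0,0,25,0,0,0,0,0,0,25],
)

```text
clock: 12.4
eef_pos: [617.3, -107.0, 105.0]
ee_rot: [0.973, -0.233, -0.0, -0.0]
wrist_force: [0.3, 0.9, -2.1]
finger_gap: 0.4
```

Emit:
drive_tool(
  series=[0,0,0,0,0,0,25,0,0,0,0,0,0,25],
)

```text
clock: 12.6
eef_pos: [617.6, -107.0, 105.3]
ee_rot: [0.973, -0.233, -0.0, -0.0]
wrist_force: [-0.8, 0.2, -1.8]
finger_gap: 0.402
```

L weighs about 2 N (0.2 kg), which looks like aluminium. Lowering it straight back.

Emit:
drive_tool(
  series=[0,0,-10,0,0,0,25,0,0,-10,0,0,0,25,0,0,-8,0,0,0,25,0,0,-4,0,0,0,25,0,0,-3,0,0,0,25,0,0,-2,0,0,0,25,0,0,-2,0,0,0,25,0,0,0,0,0,0,25,0,0,0,0,0,0,25],
)

```text
clock: 13.5
eef_pos: [617.8, -107.1, 66.8]
ee_rot: [0.973, -0.233, 0.0, 0.0]
wrist_force: [0.1, -0.7, -1.5]
finger_gap: 0.398
```

Emit:
drive_tool(
  series=[0,0,-1,0,0,0,25,0,0,0,0,0,0,25,0,0,0,0,0,0,25],
)

```text
clock: 13.8
eef_pos: [617.9, -107.2, 65.9]
ee_rot: [0.973, -0.233, 0.0, 0.0]
wrist_force: [0.3, 0.6, 0.4]
finger_gap: 0.399
```

Seated: the weight came off at the original height. Release, then move over to R.

Emit:
drive_tool(
  series=[0,0,0,0,0,0,70,0,0,0,0,0,0,70,0,0,0,0,0,0,70,0,0,0,0,0,0,70,0,0,0,0,0,0,70,0,0,15,0,0,0,70,0,0,30,0,0,0,70,0,0,35,0,0,0,70,0,0,30,0,0,0,70,-10.3,-21.6,0,0,0,0,70,-10.3,-21.6,0,0,0,0,70,-10.3,-21.6,0,0,0,0,70,-10.3,-21.6,0,0,0,0,70,-10.3,-21.6,0,0,0,0,70,0,0,0,0,0,0,70,0,0,0,0,0,0,70],
)

```text
clock: 15.4
eef_pos: [566.3, -215.3, 176.5]
ee_rot: [0.972, -0.233, 0.001, -0.0]
wrist_force: [-0.3, -0.2, 0.2]
finger_gap: 0.793
```

Emit:
drive_tool(
  series=[0,0,-25,0,0,0,70,0,0,-25,0,0,0,70,0,0,-25,0,0,0,70,0,0,-20,0,0,0,70,0,0,-10,0,0,0,70,0,0,-5,0,0,0,70,0,0,0,0,0,0,70,0,0,0,0,0,0,25,0,0,0,0,0,0,25,0,0,0,0,0,0,25,0,0,0,0,0,0,25,0,0,0,0,0,0,25,0,0,0,0,0,0,25,0,0,0,0,0,0,25],
  force=35,
)

```text
clock: 16.8
eef_pos: [566.5, -215.3, 65.9]
ee_rot: [0.973, -0.233, 0.0, 0.0]
wrist_force: [0.3, -0.8, 1.5]
finger_gap: 0.399
```

Emit:
drive_tool(
  series=[0,0,3,0,0,0,25,0,0,6,0,0,0,25,0,0,10,0,0,0,25,0,0,12,0,0,0,25,0,0,9,0,0,0,25,0,0,0,0,0,0,25,0,0,0,0,0,0,25,0,0,0,0,0,0,25,0,0,0,0,0,0,25,0,0,0,0,0,0,25],
)

```text
clock: 17.8
eef_pos: [565.9, -214.9, 105.0]
ee_rot: [0.973, -0.233, -0.0, -0.0]
wrist_force: [0.2, 0.2, -5.4]
finger_gap: 0.393
```

```bash
python3 - <<'E'
from h import *
cv2.imwrite("pics/s2.png",cv2.resize(np.hstack([ctrl.camera("scene")[180:330,190:370],ctrl.camera("side")[150:300,280:460]]),None,fx=2.2,fy=2.2)); s=ctrl.sense(); print(s["wrist_force"],s["eef_pos"])
E
```

```text
[-0.39926347 -0.29992775 -4.53490972] [ 566.00833048 -214.98294563  105.17583449]
```

View pics/s2.png

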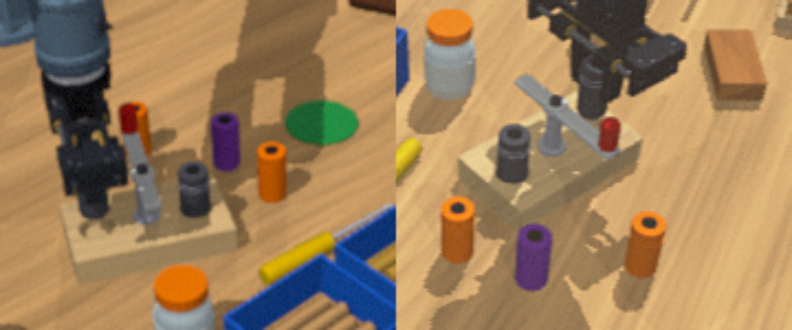

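R weighs about 5 N (0.5 kg), so it is the steel one. L is upright in its socket and the bar is open. Lift, then carry to the pad.

Emit:
drive_tool(
  series=[0,0,8,0,0,0,25,0,0,15,0,0,0,25,0,0,20,0,0,0,25,0,0,20,0,0,0,25,0,0,20,0,0,0,25,0,0,12,0,0,0,25,0,0,5,0,0,0,25,0,0,0,0,0,0,25],
)

```text
clock: 18.7
eef_pos: [566.5, -215.3, 206.5]
ee_rot: [0.973, -0.233, 0.001, 0.0]
wrist_force: [-0.5, 0.7, -5.2]
finger_gap: 0.401
```

Emit:
drive_tool(
  series=[2,10,0,0,0,0,25,0,18,0,0,0,0,25,0,24,0,0,0,0,25,0,28,0,0,0,0,25,0,28,0,0,0,0,25,0,28,0,0,0,0,25,0,28,0,0,0,0,25,0,28,0,0,0,0,25,0,28,0,0,0,0,25,0,28,0,0,0,0,25,0,28,0,0,0,0,25,0,28,0,0,0,0,25,0,24,0,0,0,0,25,0,18,0,0,0,0,25,0,12,0,0,0,0,25,0,6,0,0,0,0,25,0,4,0,0,0,0,25,0,0,0,0,0,0,25,0,0,0,0,0,0,25],
)

```text
clock: 20.6
eef_pos: [568.2, 152.3, 205.4]
ee_rot: [0.973, -0.233, -0.0, 0.0]
wrist_force: [0.4, -0.4, -4.2]
finger_gap: 0.397
```

Emit:
drive_tool(
  series=[0,0,-5,0,0,0,25,0,0,-10,0,0,0,25,0,0,-15,0,0,0,25,0,0,-15,0,0,0,25,0,0,-7,0,0,0,25,0,0,-3,0,0,0,25,0,0,0,0,0,0,25,0,0,0,0,0,0,25,0,0,0,0,0,0,25],
)

```text
clock: 21.5
eef_pos: [568.7, 153.0, 151.3]
ee_rot: [0.973, -0.232, 0.001, -0.0]
wrist_force: [-0.4, 0.3, -4.4]
finger_gap: 0.397
```

```bash
python3 - <<'E'
from h import *
s=ctrl.sense(); print(s["wrist_force"],s["eef_pos"],s["finger_gap"],s["ee_rot"])
out=[]
for n in ["scene","side"]:
    im=ctrl.camera(n); m=ctrl.camera_model(n)
    for z in (103,173): print(n,z,np.round(proj(m,(*s["eef_pos"][:2],z)),1), "pad ctr",np.round(proj(m,(568.4,153.4,4)),1))
    x,y={"scene":(220,130),"side":(215,170)}[n]
    out.append(im[y:y+200,x:x+180])
cv2.imwrite("pics/f.png",cv2.resize(np.hstack(out),None,fx=2.2,fy=2.2))
E
```

```text
[-0.44947148  0.28570796 -4.37473789] [568.69815795 153.00264967 151.2906652 ] 0.3969699771190718 [ 9.72596728e-01 -2.32497493e-01  6.94962564e-04 -1.92997512e-04]
scene 103 [336.1 206.7] pad ctr [335.9 234.6]
scene 173 [336.3 185.6] pad ctr [335.9 234.6]
side 103 [304.1 292.6] pad ctr [304.3 320.5]
side 173 [304.  270.4] pad ctr [304.3 320.5]
```

View pics/f.png

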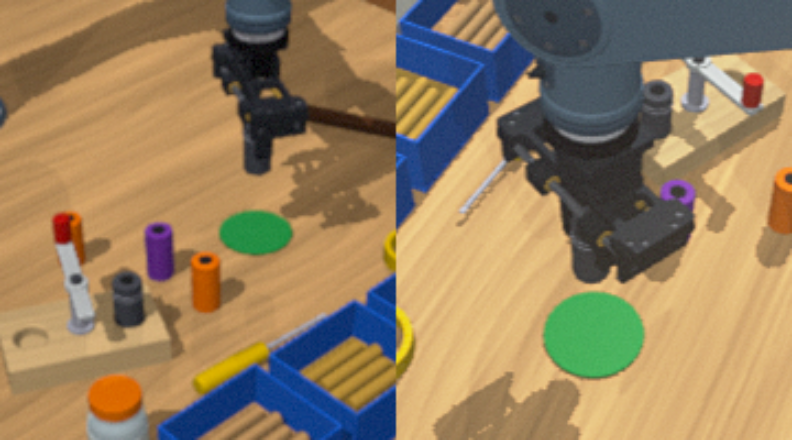

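The last view shows the bushing upright, with its bottom at about scene (337,206) against a predicted (336,207), centred over the pad. The bar is still open and L is seated. Handing in.

```bash
python3 -c "
from bench import ctrl
print(ctrl.sense()['joint_vel']); print(ctrl.close_job())"
```

```text
[ 6.13130262e-05  2.60455797e-05  3.92683934e-03  6.35512094e-05
 -6.89818842e-04  6.52620276e-04]
the job is handed in; nothing more can be done
None
```

The job is done and handed in at about 21.6 s of the 72 s allowed; the hand-in gave no verdict.

- **Clamp bar:** I swung it open by its red knob to about 1.57 rad. The overhead wrist picture showed it square across the row, and the last picture shows it still open.
- **Weighing:** The left bushing pulled about 2 N (about 0.2 kg), so it is the aluminium one. I set it back in its own socket and let go; it stands upright there. The right one pulled about 4.4–5.4 N (about 0.5 kg), so it is the steel one.
- **Final hold:** The steel bushing is held still and upright over the pad. The tool is at (568.7, 153.0), against a measured pad centre of about (568.4, 153.4). The bushing's underside is at about 105 mm, so about 101 mm above the pad's top.

The two fixed cameras disagreed by 4–7 mm on the pad centre and the knob. I averaged them for the pad and used the wrist camera for the knob, so the pad centring is good to about 3 mm. No other check failed. The nearby bystanders and look-alikes looked undisturbed in the later close-ups; I did not check the farther ones separately.

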